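# Tighten the insert ring of a router table with its pin wrench

## Robot

A 7-joint arm with a two-finger parallel gripper is mounted at the origin on the work surface. World frame = base frame: x ahead of the robot, y to its left, z up, the work surface at z = 0. Lengths are in m, angles in rad, forces in N, time in s.
With the tool pointing down it reaches from about 0.4 to 0.85 m from the base axis. Payload 10.4 kg.
Tool frame: the origin (TCP) lies on the centre line of the jaws, within the pads' length; the fingertips stand 17 mm ahead of it and the grasp point (between the pads) lies 2 mm behind it; z points along the fingers, y is the direction in which the jaws open and shut (so a half turn about z gives the same grasp; the last joint's range is limited). The gripper opens to 87 mm and grips with 3 to 60 N. Pads are 19 mm wide; open, the fingers measure 117 mm over their backs; the gripper's body (75 mm by 190 mm) begins 51 mm behind the grasp point.
Start: joints at [1.28, 0.332, -0.065, 1.46, 0.022, 1.35, -0.088], TCP at [0.165, -0.603, 0.24] pointing down, gripper open.
Joint ranges: [-2.6, 2.6], [-0.5, 2.12], [-1.47, 1.34], [0.16, 2.42], [-1.27, 4.41], [0.06, 2.06], [-2.6, 2.6]. Speed limits (rad/s): [2.22, 2.22, 2.79, 2.79, 3.14, 3.14, 3.14].

## Interface

Orientations are given as a unit quaternion [x, y, z, w].
In Python, from bench import r gives the robot as it stands.
- The arm moves only by the tool apply_moves, never from a script. Its argument "commands" is a list of rows, each an object with "rot": the turn, a rotation vector about the world's x, y, z in units of 180 degrees (1.0 is 180 degrees), a list of three; "linear": the shift along the world's x, y, z in units of 0.3 m (1.0 is 0.3 m), a list of three; "grip": the closure, from -1 (fully open) to 1 (shut). A call has 1 to 20 rows; each row is the pose to reach, as a shift and turn from the pose commanded when the call began, turning the shorter way round; what a row does not reach only later rows make up. A row lasts 1/10 s, in which the tool goes at most 50 mm and 8.59 degrees, less where a joint would pass 70% of its speed; a pose out of reach is approached as far as the arm can. A call with a number of a shift or a turn outside -1 to 1 is refused whole. A call with a gripper value outside its range is refused whole. The fingers move at their own pace and stop on an object; "newtons" is the grip in N (left out, the last holds). Time passes only in rows, so rows that repeat a pose let the fingers close. It gives the time, the measured TCP pose, the force and the opening at its end, in the units of the state.
- r.read_state(): the state, without advancing time (a new reading comes with each control period).
- r.camera(name): name is "scene" or "side" or "wrist"; returns a dict with "frame" (384x512x3 uint8, red, green, blue), "mtx" (3x3 intrinsics, pixels), "extrinsics" (4x4, takes a point from world to camera coordinates). Camera axes: x right, y down, z forward; pixel columns grow to the right and rows downward; lengths in m; the calibration is good to about 2 mm. A picture is of the moment at which its call begins. There is no depth.
- r.close_job(): hands the job in, once; it reports no verdict.
Trained networks look in a picture, given as the dict that the camera call returned (one of the last four; its "shot" number tells which), for a name from the list of things; names that differ only in an ending like _2 or _b are one class to them, and where a whole thing is asked for, a point or a joint stands for the part that bears it (a point fixed in the world has none). Each returns a list of dicts, best first, with "p" (0 to 1); they miss things now and then, are a little off and sometimes report something else, mostly with a low value. They report only what shows in the picture. A call takes as long as a camera call. They do not tell look-alikes from the thing itself.
- r.search_frame(thing, picture): "bbox" ([left, top, width, height] in pixels, round what is visible of it).
- r.spot_point(thing, picture): "location" ([column, row] in pixels: a listed point, or the origin of a listed thing).
The state is a dict: "time": time; "joint_positions": joint angles; "joint_vel": joint speeds; "joint_torque": joint torques, N m; "ee_pos": TCP position; "eef_rot": TCP orientation; "ft_force": force on the tool from outside, world axes, zero at the start; "torque": the same for the moment, N m; "width": finger opening in m.
Only numpy, scipy, OpenCV 4.12 (cv2) and the standard library are available. Lean on these libraries where they do the work, as an engineer would, in place of code of your own. Each camera call takes 0.05 s, during which the arm holds its last target. There are 200 camera calls.

## Task

The insert ring in the router table's plate is still loose. Take the two-pin wrench out of its plywood caddy, get both pins fully into the two holes of the ring, then turn the ring clockwise (seen from above) until it is tight against its stop. Take the wrench out and put it back in the caddy with its pins down in the slot and its bar lying flat on top; leave the other things on the table where they are.

Things in the scene. Friction and masses are not known exactly. Their poses are not given: they have to be found in the camera images.
- ring_axis (a point): Centre of the insert ring, on its top face. The ring: flat aluminium, 95 mm across, 46 mm bore, flush in the table top's plate, with two opposite round through holes, 8 mm wide, 10 mm deep, 35 mm from the axis. x, y, z are the table top's and do not turn with the ring. The line of the holes starts within 30 degrees either way of this x axis; no reading tells where: see it or feel for it.
- ring (a joint): How far the ring is screwed in, rad: grows as it turns clockwise seen from above, starts at 0.2 to 0.45, tight against its stop at 1.0. It does not tell where the holes are. Turning takes about 0.35 N m, so pins pressed lightly (under 8 N) slide over its face without turning it and drop into the holes when above them. It stays where it is left.
- wrench_center (a point): Two-pin wrench, half-way up. Aluminium bar 104 x 24 x 8 mm along x; on it an upright black grip, a slab 50 mm (x) by 14 mm (y), from 8 to 53 mm above the bar's underside; two steel pins under the bar. z up through the grip; this point is 22 mm above the bar's underside, 31 mm above the pin tips. 0.15 kg. Same either way round. Starts in the caddy, bar flat on its top, pins in the slot.
- wrench_pin_a (a point): Tip of the wrench's steel pin at 35 mm towards its +x: 6 mm wide, 9 mm long below the bar, tapering to 3.4 mm in the last 2.5 mm. Axes as the wrench.
- wrench_pin_b (a point): The same for the pin 35 mm towards its -x.
- caddy_slot (a point): Centre of the slot of the wrench's caddy, at the caddy's flat top. The caddy is a fixed plain plywood block, 130 (x) x 75 (y) x 45 mm high, on the table top; the slot is 90 mm long (x), 14 mm wide (y), 16 mm deep. z up.
- bit_block: Bystander: fixed wooden block 110 x 70 x 30 mm with six router bits, up to 78 mm high, beside the caddy; the two may have changed places. Origin at the centre of its underside.
- spare_ring_center (a point): Bystander: centre of a loose spare aluminium ring, 95 mm across with a 66 mm bore, 10 mm thick, lying on the table top.
- collet_spanner_center (a point): Bystander: centre of a loose steel open-ended spanner, 170 mm long along x, 8 mm thick, lying on the table top in front of the plate.
- push_block_center (a point): Bystander: half-way up a loose wooden push block with a loop handle, 160 x 75 mm, 86 mm high, on the table top.
- router_top: Fixed grey router table top, 440 (x) x 660 (y) x 32 mm thick, lying on the bench, with a 235 x 300 mm grey plate let in flush around the ring. A fence 78 mm high runs along y on its far (+x) side, its face 183 mm beyond the ring's axis. Origin at the centre of the underside, z up.
Not all that is in view belongs to the job. Of the things like the part that bears wrench_center, leave any that is orange; of the rest the smaller one is meant.

How it is judged:
By the outcome, as a careful person would: the job done as asked, in the order asked, and still so for the second after the job is handed in, with the robot touching nothing.
It also fails if it takes over 58 s, if anything falls off the work surface, if the arm or the gripper's body presses on something with over 40 N, if the wrist force passes 120 N, or if a joint passes its speed limit or range.

## Working session

There is one attempt and no reset: what is moved stays moved. The work goes in short steps, Python scripts to look and compute and a tool call to move; the robot and the scene stay as the last step left them, time stands still between calls to the robot, and variables do not carry over. Pictures are saved under pics/ and viewed, about 8 in all and at most 12, crops included, and the job is handed in when it is done.

Besides the shell and the picture viewer there is one more tool, called after "Emit:" as a command line: name --argument value ..., lists and objects as JSON in quotes. apply_moves: Moves the arm, as the interface text tells. Its arguments: {"type":"object","properties":{"commands":{"type":"array","items":{"type":"object","properties":{"rot":{"type":"array","items":{"type":"number"}},"linear":{"type":"array","items":{"type":"number"}},"grip":{"type":"number"}}}},"newtons":{"type":"number"}},"required":["commands"]}

```bash
mkdir -p pics; ls
cat > h.py <<'E'
import numpy as np,cv2
from bench import r
def save(p,n,crop=None,s=1):
    f=p["frame"]
    if crop: f=f[crop[1]:crop[3],crop[0]:crop[2]]
    f=cv2.resize(f,None,fx=s,fy=s,interpolation=cv2.INTER_CUBIC)
    cv2.imwrite("pics/"+n+".png",f[:,:,::-1])
def ray(p,uv):
    K=np.array(p["mtx"]);E=np.array(p["extrinsics"])
    d=np.linalg.inv(K)@[uv[0],uv[1],1];R=E[:3,:3]
    return -R.T@E[:3,3],R.T@d/np.linalg.norm(d)
def tri(l):
    A=0;b=0
    for p,uv in l:
        c,d=ray(p,uv);M=np.eye(3)-np.outer(d,d);A=A+M;b=b+M@c
    return np.linalg.solve(A,b)
def onz(p,uv,z):
    c,d=ray(p,uv);return c+d*(z-c[2])/d[2]
def proj(p,X):
    E=np.array(p["extrinsics"]);q=np.array(p["mtx"])@(E[:3,:3]@np.array(X)+E[:3,3]);return q[:2]/q[2]
E
cat > a.py <<'E'
from h import *
np.set_printoptions(precision=4,suppress=True)
P={n:r.camera(n) for n in("scene","side","wrist")}
for n,p in P.items():
    save(p,"a_"+n); 
    c,d=ray(p,(256,192));print(n,c,d)
    for t in("ring_axis","wrench_center","caddy_slot","wrench_pin_a","bit_block","router_top"):
        print(t,[(np.round(x["location"],1),round(x["p"],2)) for x in r.spot_point(t,p)[:4]])
    print([(np.round(x["bbox"],0),round(x["p"],2)) for x in r.search_frame("wrench_center",p)[:4]])
cv2.imwrite("pics/a.png",cv2.resize(np.hstack([P["scene"]["frame"],P["side"]["frame"]])[:,:,::-1],(800,300)))
print(r.read_state())
E
python3 a.py
```

```text
pics
scene [ 0.7905 -0.4576  1.0126] [-0.305   0.3843 -0.8714]
ring_axis [(array([292.9, 193.9]), 0.56)]
wrench_center [(array([264.1, 258.8]), 0.9), (array([122.3, 268.4]), 0.87), (array([171.1, 201. ]), 0.54)]
caddy_slot [(array([263.7, 263.9]), 0.94), (array([352.8, 161. ]), 0.5)]
wrench_pin_a [(array([109. , 267.3]), 0.86), (array([175.1, 210.7]), 0.81), (array([260.4, 278.3]), 0.79), (array([138.8, 277.7]), 0.7)]
bit_block [(array([219. , 233.6]), 0.81), (array([351.9, 162.1]), 0.39)]
router_top [(array([288.4, 216.9]), 0.69), (array([273.1, 251.8]), 0.17)]
[(array([ 99., 259.,  51.,  22.]), 0.98), (array([158., 190.,  24.,  26.]), 0.88), (array([251., 244.,  27.,  39.]), 0.72), (array([279., 186.,  28.,  23.]), 0.63)]
side [0.072  1.125  1.1383] [ 0.2361 -0.7358 -0.6347]
ring_axis [(array([220.8, 222.1]), 0.75)]
wrench_center [(array([320.9, 150.1]), 0.82), (array([219. , 160.1]), 0.63), (array([323.2, 201.8]), 0.5)]
caddy_slot [(array([219.5, 165. ]), 0.84)]
wrench_pin_a [(array([309.2, 160.9]), 0.92), (array([316.4, 188.6]), 0.8), (array([334.1, 200.7]), 0.69), (array([333.9,
[... 281 characters left out ...]
6]
ring_axis []
wrench_center [(array([163.4,  14.8]), 0.94)]
caddy_slot []
wrench_pin_a [(array([190.7,  70.8]), 0.85)]
bit_block []
router_top []
[(array([140.,   0.,  62.,  90.]), 0.95)]
{'time': 1.2, 'joint_positions': array([ 1.2804,  0.3322, -0.0647,  1.4601,  0.0216,  1.3499, -0.0885]), 'joint_vel': array([-0.0019, -0.0006, -0.    , -0.0001,  0.0004,  0.0013, -0.0003]), 'joint_torque': array([  0.0007, -62.3042,   0.025 , -39.0118,  -0.061 ,   0.0315,
         0.    ]), 'ee_pos': array([ 0.1654, -0.6027,  0.2396]), 'eef_rot': array([0.9911, 0.1335, 0.    , 0.0001]), 'ft_force': array([0.3342, 0.1079, 0.9202]), 'torque': array([-0.0168, -0.0198, -0.0119]), 'width': 0.08694976918740316}
```

View pictures.

View pics/a_scene.png

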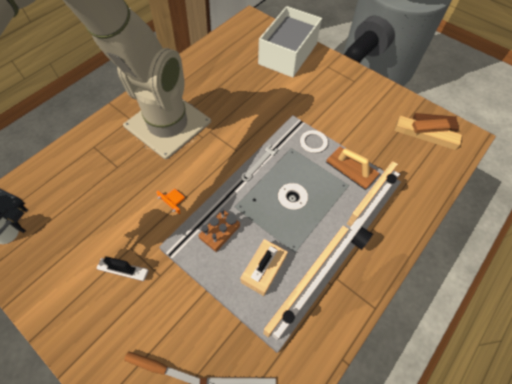

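View pics/a_side.png

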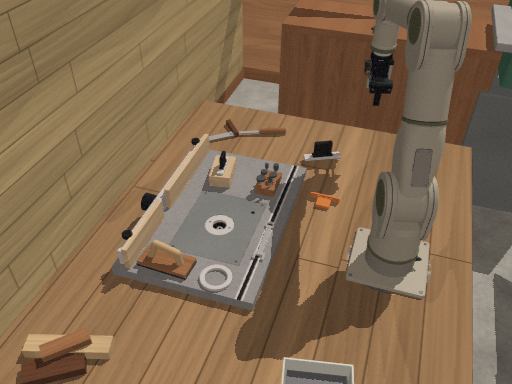

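```bash
cat > b.py <<'E'
from h import *
np.set_printoptions(precision=4,suppress=True)
S=r.camera("scene");D=r.camera("side")
for n,a,b in[("ring",(292.9,193.9),(220.8,222.1)),("wr",(264.1,258.8),(219,160.1)),("slot",(263.7,263.9),(219.5,165)),("top",(288.4,216.9),(222.2,220.1)),("bits",(219,233.6),(267.9,185)),("other",(122.3,268.4),(320.9,150.1))]:
    X=tri([(S,a),(D,b)]);print(n,X,proj(S,X)-a,proj(D,X)-b)
# top edge corners
for n,a,b in [("nearleft",(294,119),(244,299)),("nearright",(163,246),(302,167))]:
    print(n,tri([(S,a),(D,b)]),onz(S,a,.032),onz(D,b,.032))
save(S,"b_s",(225,220,325,310),6);save(S,"b_r",(260,170,325,220),10)
E
python3 b.py
```

```text
ring [0.5415 0.0395 0.0434] [-0.7894 -0.2084] [-0.7891  0.0636]
wr [ 0.6284 -0.198   0.1093] [2.4813 0.7055] [ 1.9213 -0.1953]
slot [ 0.6308 -0.2029  0.0836] [1.9965 0.5719] [ 1.5607 -0.1554]
top [ 0.5649 -0.015  -0.0028] [-2.3337 -0.6458] [-2.2594  0.169 ]
bits [ 0.4555 -0.207   0.0333] [-0.1755 -0.059 ] [-0.1507  0.0341]
other [ 0.3231 -0.4638  0.045 ] [-1.2492 -0.4457] [-0.8651  0.3634]
nearleft [0.3621 0.2982 0.0332] [0.3556 0.2968 0.032 ] [0.368  0.3003 0.032 ]
nearright [ 0.3631 -0.3426  0.0411] [ 0.358  -0.3419  0.032 ] [ 0.3664 -0.3538  0.032 ]
```

Emit:
apply_moves --commands '[{"linear": [1, 0.9, 0.05], "grip": -1}, {"linear": [1, 0.9, 0.05], "grip": -1}, {"linear": [1, 0.9, 0.05], "grip": -1}, {"linear": [1, 0.9, 0.05], "grip": -1}, {"linear": [1, 0.9, 0.05], "grip": -1}, {"linear": [1, 0.9, 0.05], "grip": -1}, {"linear": [1, 0.9, 0.05], "grip": -1}, {"linear": [1, 0.9, 0.05], "grip": -1}, {"linear": [1, 0.9, 0.05], "grip": -1}, {"linear": [1, 0.9, 0.05], "grip": -1}]' --newtons 30

```text
validation failed for argument at $.co...
```

Emit:
apply_moves --commands '[{"linear": [0.5, 0.45, 0], "grip": -1}, {"linear": [0.5, 0.45, 0], "grip": -1}, {"linear": [0.5, 0.45, 0], "grip": -1}, {"linear": [0.5, 0.45, 0], "grip": -1}, {"linear": [0.5, 0.45, 0], "grip": -1}, {"linear": [0.5, 0.45, 0], "grip": -1}]'

```text
validation failed for argument at $.co...
```

```bash
cat > c.py <<'E'
from h import *
import sys
np.set_printoptions(precision=4,suppress=True)
p=r.camera("wrist");save(p,sys.argv[1]);c,d=ray(p,(256,192));print(c,d)
np.savez("pics/"+sys.argv[1],frame=p["frame"],mtx=p["mtx"],extrinsics=p["extrinsics"])
for t in sys.argv[2:]:
    print(t,[(np.round(x["location"],1),round(x["p"],2)) for x in r.spot_point(t,p)[:4]])
s=r.read_state();print({k:s[k] for k in("time","ee_pos","eef_rot","ft_force","width","joint_positions")})
E
python3 c.py w1 wrench_center caddy_slot wrench_pin_a
```

```text
[ 0.2372 -0.5829  0.3847] [-0.2638 -0.0757 -0.9616]
wrench_center [(array([129.4,  33.8]), 0.79)]
caddy_slot []
wrench_pin_a [(array([176.4,  69.1]), 0.92)]
{'time': 1.5, 'ee_pos': array([ 0.1654, -0.6027,  0.2396]), 'eef_rot': array([0.991 , 0.1335, 0.    , 0.0001]), 'ft_force': array([ 0.3665, -0.3501, -0.48  ]), 'width': 0.08719639028932277, 'joint_positions': array([ 1.2803,  0.3322, -0.0647,  1.4601,  0.0216,  1.3499, -0.0885])}
```

View pics/w1.png

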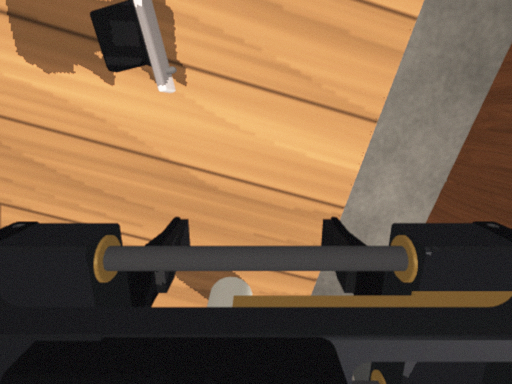

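Emit:
apply_moves --commands '[{"rot": [0, 0, 0], "linear": [1, 1, 0.05], "grip": -1}, {"rot": [0, 0, 0], "linear": [1, 1, 0.05], "grip": -1}, {"rot": [0, 0, 0], "linear": [1, 1, 0.05], "grip": -1}, {"rot": [0, 0, 0], "linear": [1, 1, 0.05], "grip": -1}, {"rot": [0, 0, 0], "linear": [1, 1, 0.05], "grip": -1}, {"rot": [0, 0, 0], "linear": [1, 1, 0.05], "grip": -1}, {"rot": [0, 0, 0], "linear": [1, 1, 0.05], "grip": -1}, {"rot": [0, 0, 0], "linear": [1, 1, 0.05], "grip": -1}, {"rot": [0, 0, 0], "linear": [1, 1, 0.05], "grip": -1}]' --newtons 30

```text
time: 2.4
ee_pos: [0.4686, -0.2984, 0.2551]
eef_rot: [0.991, 0.136, 0.001, -0.0]
ft_force: [-0.5, -0.1, 0.6]
width: 0.087
```

Emit:
apply_moves --commands '[{"rot": [0, 0, 0], "linear": [0.35, 0.34, 0], "grip": -1}, {"rot": [0, 0, 0], "linear": [0.35, 0.34, 0], "grip": -1}, {"rot": [0, 0, 0], "linear": [0.35, 0.34, 0], "grip": -1}, {"rot": [0, 0, 0], "linear": [0.35, 0.34, 0], "grip": -1}, {"rot": [0, 0, 0], "linear": [0.35, 0.34, 0], "grip": -1}]'

```text
time: 2.9
ee_pos: [0.5709, -0.1996, 0.2543]
eef_rot: [0.991, 0.135, -0.0, -0.0]
ft_force: [0.1, -1.3, 0.2]
width: 0.0869
```

```bash
python3 c.py w2 wrench_center caddy_slot wrench_pin_a
```

```text
[ 0.6427 -0.1797  0.3994] [-0.264  -0.0759 -0.9615]
wrench_center [(array([267.4, 138.7]), 0.84)]
caddy_slot [(array([269.7, 133.4]), 0.72)]
wrench_pin_a [(array([238.4, 130.8]), 0.76), (array([269.4, 136.3]), 0.54)]
{'time': 3.1, 'ee_pos': array([ 0.5696, -0.2024,  0.2547]), 'eef_rot': array([ 0.9912,  0.1323, -0.0001,  0.0004]), 'ft_force': array([-0.4258, -0.6323,  0.3109]), 'width': 0.08677600700586051, 'joint_positions': array([ 0.6065,  0.3109, -0.4273,  1.4783,  0.1303,  1.3804, -1.1328])}
```

View pics/w2.png

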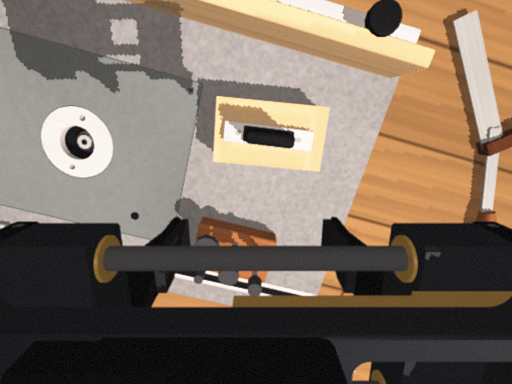

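```bash
cat > d.py <<'E'
from h import *
import sys
np.set_printoptions(precision=4,suppress=True)
p=dict(np.load("pics/%s.npz"%sys.argv[1]));f=p["frame"]
g=cv2.cvtColor(f,cv2.COLOR_RGB2GRAY)
def blobs(mask,box,n,a0):
    x0,y0,x1,y1=box;m=np.zeros_like(mask);m[y0:y1,x0:x1]=mask[y0:y1,x0:x1]
    k,L,s,c=cv2.connectedComponentsWithStats(m)
    for i in range(1,k):
        if s[i,4]>=a0:
            pts=np.argwhere(L==i)[:,::-1].astype(np.float32)
            print(n,s[i],c[i],cv2.minAreaRect(pts))
ringbox=tuple(map(int,sys.argv[2].split(',')));wb=tuple(map(int,sys.argv[3].split(',')))
blobs((g>200).astype(np.uint8),ringbox,"ring",300)
blobs((g<165).astype(np.uint8),ringbox,"hole",3)
blobs((g<50).astype(np.uint8),wb,"grip",100)
sat=f.max(2).astype(int)-f.min(2)
blobs(((sat<40)&(g>150)).astype(np.uint8),wb,"bar",50)
blobs(((sat>40)&(g>150)).astype(np.uint8),wb,"caddy",500)
a=cv2.resize(f[wb[1]:wb[3],wb[0]:wb[2]],(500,380),interpolation=cv2.INTER_CUBIC)
b=cv2.resize(f[ringbox[1]:ringbox[3],ringbox[0]:ringbox[2]],(300,380),interpolation=cv2.INTER_CUBIC)
cv2.imwrite("pics/d_%s.png"%sys.argv[1],np.hstack([a,b])[:,:,::-1])
E
python3 d.py w2 36,100,117,182 200,85,345,180
```

```text
ring [  41  106   72   71 3052] [ 76.2323 140.9407] ((76.50000762939453, 141.5), (76.36752319335938, 63.639610290527344), 45.0)
hole [  36  100   81   82 2542] [ 74.9811 138.7899] ((76.0, 140.5), (81.0, 80.0), 90.0)
hole [ 81 117   4   4  10] [ 82.8 118.7] ((83.00000762939453, 118.50001525878906), (2.1213202476501465, 3.535533905029297), 45.0)
hole [ 64 126  30  33 634] [ 76.9259 142.9905] ((78.5, 142.0), (32.0, 29.0), 90.0)
hole [ 81 139   6   6  25] [ 83.76 141.64] ((83.75000762939453, 141.75001525878906), (4.949747085571289, 4.242640495300293), 45.0)
hole [ 71 166   4   3   9] [ 72.5556 167.1111] ((72.5, 167.0), (2.0, 3.0), 90.0)
grip [243 126  51  22 783] [268.0613 136.4687] ((268.1769714355469, 136.5846405029297), (50.358097076416016, 16.00048065185547), 7.125016689300537)
bar [ 200   85  145   95 4189] [293.4447 145.715 ] ((272.0, 131.99998474121094), (93.99998474121094, 143.99996948242188), 90.0)
bar [223 120  91  32 918] [268.2898 134.6972] ((267.7018127441406, 135.58506774902344), (90.03794860839844, 21.388900756835938), 6.911227226257324)
caddy [ 213   96  117   76 4675] [273.8997 135.547 ] ((269.693603515625, 133.66915893554688), (113.9035873413086, 66.36463928222656), 5.314545154571533)
```

View pics/d_w2.png

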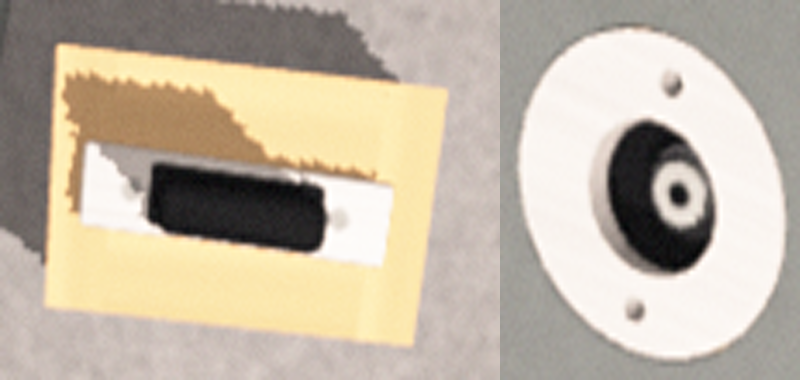

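```bash
cat > e.py <<'E'
from h import *
np.set_printoptions(precision=4,suppress=True)
p=dict(np.load("pics/w2.npz"))
A=onz(p,(82.5,118.3),.032);B=onz(p,(72.7,167),.032)
print("holes",A,B,np.linalg.norm(A-B),(A+B)/2,np.degrees(np.arctan2(*(A-B)[1::-1])))
g=cv2.cvtColor(p["frame"],cv2.COLOR_RGB2GRAY);m=np.zeros_like(g);m[100:182,36:117]=(g>200)[100:182,36:117]
c=max(cv2.findContours(m,0,1)[0],key=len)[:,0]
W=np.array([onz(p,q,.032)[:2] for q in c]).astype(np.float32)
print("ring ell",cv2.fitEllipse(W))
A=onz(p,(238.3,132.5),.085);B=onz(p,(298.6,139.5),.085)
print("pins",A,B,np.linalg.norm(A-B),(A+B)/2,np.degrees(np.arctan2(*(A-B)[1::-1])))
bar=[onz(p,(200+u*.29,85+v*.25),.085) for u,v in((83,143),(392,182),(378,265),(80,222))]
print("bar",np.array(bar),np.mean(bar,0),[np.linalg.norm(bar[i]-bar[i-1]) for i in range(4)])
print("caddy",np.array([onz(p,(200+u*.29,85+v*.25),.077) for u,v in((57,43),(447,88),(414,345),(46,307))]))
print("griptop",onz(p,(268.2,137.5),.125),onz(p,(268.2,136.6),.11), proj(p,[.62,-.2,.13]))
E
python3 e.py
```

```text
holes [0.5786 0.0395 0.032 ] [0.5091 0.0462 0.032 ] 0.06986883422441421 [0.5439 0.0428 0.032 ] -5.546412171753167
ring ell ((0.5445311069488525, 0.04382896423339844), (0.09368560463190079, 0.09468356519937515), 2.771327495574951)
pins [ 0.6194 -0.166   0.085 ] [ 0.6303 -0.2352  0.085 ] 0.06998244918837147 [ 0.6248 -0.2006  0.085 ] 98.89513010865913
bar [[ 0.6278 -0.1472  0.085 ]
 [ 0.6445 -0.2487  0.085 ]
 [ 0.6208 -0.2518  0.085 ]
 [ 0.606  -0.1515  0.085 ]] [ 0.6248 -0.1998  0.085 ] [np.float64(0.02216737234344317), np.float64(0.10284333937200177), np.float64(0.02393360497888533), np.float64(0.10138719877412514)]
caddy [[ 0.6518 -0.1317  0.077 ]
 [ 0.6744 -0.2596  0.077 ]
 [ 0.6004 -0.2737  0.077 ]
 [ 0.5772 -0.1452  0.077 ]]
griptop [ 0.6256 -0.198   0.125 ] [ 0.6256 -0.1988  0.11  ] [268.7856 143.9673]
```

Emit:
apply_moves --commands '[{"rot": [0, 0, 0.465], "linear": [0.18, -0.2, -0.18], "grip": -1}, {"rot": [0, 0, 0.465], "linear": [0.18, -0.2, -0.18], "grip": -1}, {"rot": [0, 0, 0.465], "linear": [0.18, -0.2, -0.18], "grip": -1}, {"rot": [0, 0, 0.465], "linear": [0.18, -0.2, -0.18], "grip": -1}, {"rot": [0, 0, 0.465], "linear": [0.18, -0.2, -0.18], "grip": -1}, {"rot": [0, 0, 0.465], "linear": [0.18, -0.2, -0.18], "grip": -1}, {"rot": [0, 0, 0.465], "linear": [0.18, -0.2, -0.18], "grip": -1}, {"rot": [0, 0, 0.465], "linear": [0.18, -0.2, -0.18], "grip": -1}, {"rot": [0, 0, 0.465], "linear": [0.18, -0.2, -0.18], "grip": -1}, {"rot": [0, 0, 0.465], "linear": [0.18, -0.2, -0.18], "grip": -1}, {"rot": [0, 0, 0.465], "linear": [0.18, -0.2, -0.18], "grip": -1}, {"rot": [0, 0, 0.465], "linear": [0.18, -0.2, -0.18], "grip": -1}]'

```text
time: 4.3
ee_pos: [0.6239, -0.2617, 0.2006]
eef_rot: [0.651, 0.759, -0.0, 0.0]
ft_force: [-0.1, -0.3, -0.3]
width: 0.0869
```

```bash
python3 c.py w3 wrench_center
python3 - <<'E'
from h import *
p=dict(np.load("pics/w3.npz"))
for X in([.6194,-.166,.085],[.6303,-.2352,.085],[.5786,.0395,.032],[.5091,.0462,.032]): print(proj(p,X))
E
```

```text
[ 0.6134 -0.1885  0.3457] [ 0.0434 -0.2708 -0.9617]
wrench_center [(array([268.8, 134. ]), 0.59)]
{'time': 4.4, 'ee_pos': array([ 0.6242, -0.2612,  0.2007]), 'eef_rot': array([ 0.6504,  0.7596, -0.0001,  0.0001]), 'ft_force': array([ 0.1569, -0.0281, -0.4311]), 'width': 0.08731262227286958, 'joint_positions': array([ 0.7591,  0.5427, -0.6316,  1.3329,  0.3169,  1.366 ,  0.2873])}
[265.6480294  91.357132 ]
[265.2377862  166.95670176]
[ 255.5153886  -152.35225816]
[ 178.33722004 -177.80013882]
```

View pics/w3.png

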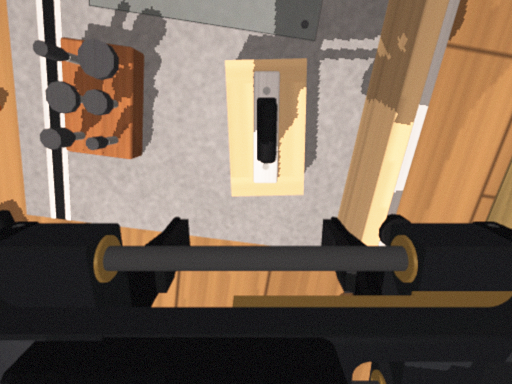

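Emit:
apply_moves --commands '[{"rot": [0, 0, 0], "linear": [0, 0.1, 0], "grip": -1}, {"rot": [0, 0, 0], "linear": [0, 0.2, 0], "grip": -1}, {"rot": [0, 0, 0], "linear": [0, 0.2, 0], "grip": -1}, {"rot": [0, 0, 0], "linear": [0, 0.2, -0.1], "grip": -1}, {"rot": [0, 0, 0], "linear": [0, 0.2, -0.2], "grip": -1}, {"rot": [0, 0, 0], "linear": [0, 0.2, -0.28], "grip": -1}, {"rot": [0, 0, 0], "linear": [0, 0.2, -0.31], "grip": -1}, {"rot": [0, 0, 0], "linear": [0, 0.2, -0.31], "grip": -1}, {"rot": [0, 0, 0], "linear": [0, 0.2, -0.31], "grip": 1}, {"rot": [0, 0, 0], "linear": [0, 0.2, -0.31], "grip": 1}, {"rot": [0, 0, 0], "linear": [0, 0.2, -0.31], "grip": 1}, {"rot": [0, 0, 0], "linear": [0, 0.2, -0.31], "grip": 1}, {"rot": [0, 0, 0], "linear": [0, 0.2, -0.31], "grip": 1}, {"rot": [0, 0, 0], "linear": [0, 0.2, -0.31], "grip": 1}]' --newtons 50

```text
time: 5.8
ee_pos: [0.6244, -0.2007, 0.1077]
eef_rot: [0.649, 0.761, 0.0, 0.0]
ft_force: [0.7, -0.4, -0.1]
width: 0.0463
```

Emit:
apply_moves --commands '[{"rot": [0, 0, 0], "linear": [0, 0, 0], "grip": 1}, {"rot": [0, 0, 0], "linear": [0, 0, 0], "grip": 1}, {"rot": [0, 0, 0], "linear": [0, 0, 0], "grip": 1}, {"rot": [0, 0, 0], "linear": [0, 0, 0], "grip": 1}, {"rot": [0, 0, 0], "linear": [0, 0, 0], "grip": 1}, {"rot": [0, 0, 0], "linear": [0, 0, 0], "grip": 1}, {"rot": [0, 0, 0], "linear": [0, 0, 0], "grip": 1}, {"rot": [0, 0, 0], "linear": [0, 0, 0], "grip": 1}]'

```text
time: 6.6
ee_pos: [0.6244, -0.2007, 0.1075]
eef_rot: [0.649, 0.761, 0.0, 0.0]
ft_force: [1.1, -0.4, 0.3]
width: 0.0135
```

Emit:
apply_moves --commands '[{"rot": [0, 0, 0], "linear": [0, 0, 0.1], "grip": 1}, {"rot": [0, 0, 0], "linear": [0, 0, 0.2], "grip": 1}, {"rot": [0, 0, 0], "linear": [0, 0, 0.31], "grip": 1}, {"rot": [0, 0, 0.42], "linear": [0, 0.8, 0.31], "grip": 1}, {"rot": [0, 0, 0.42], "linear": [0, 0.8, 0.31], "grip": 1}, {"rot": [0, 0, 0.42], "linear": [0, 0.8, 0.31], "grip": 1}, {"rot": [0, 0, 0.42], "linear": [0, 0.8, 0.31], "grip": 1}, {"rot": [0, 0, 0.42], "linear": [0, 0.8, 0.31], "grip": 1}, {"rot": [0, 0, 0.42], "linear": [0, 0.8, 0.31], "grip": 1}, {"rot": [0, 0, 0.42], "linear": [0, 0.8, 0.31], "grip": 1}, {"rot": [0, 0, 0.42], "linear": [0, 0.8, 0.31], "grip": 1}, {"rot": [0, 0, 0.42], "linear": [0, 0.8, 0.31], "grip": 1}, {"rot": [0, 0, 0.42], "linear": [0, 0.8, 0.31], "grip": 1}, {"rot": [0, 0, 0.42], "linear": [0, 0.8, 0.31], "grip": 1}]'

```text
time: 8.0
ee_pos: [0.6243, 0.0392, 0.2004]
eef_rot: [0.049, 0.999, 0.0, -0.0]
ft_force: [-0.5, 0.5, -1.5]
width: 0.0135
```

```bash
python3 c.py w4 ring_axis wrench_pin_a
python3 - <<'E'
from h import *
p=dict(np.load("pics/w4.npz"))
for X in([.5786,.0395,.032],[.5091,.0462,.032],[.544,.0433,.032]): print(proj(p,X))
E
```

```text
[0.5518 0.0466 0.3455] [ 0.2712 -0.0244 -0.9622]
ring_axis [(array([254.5, 110.6]), 0.59)]
wrench_pin_a [(array([257.3, 173.8]), 0.62)]
{'time': 8.15, 'ee_pos': array([0.6244, 0.0393, 0.2006]), 'eef_rot': array([ 0.0478,  0.9989, -0.    ,  0.    ]), 'ft_force': array([ 0.2908,  0.5643, -1.3444]), 'width': 0.013692770017689516, 'joint_positions': array([ 0.5638,  0.533 , -0.9694,  1.4735,  0.4422,  1.3669,  1.0452])}
[251.51032433 140.84771571]
[251.09844227  75.56825087]
[251.72461675 109.32404506]
```

View pics/w4.png

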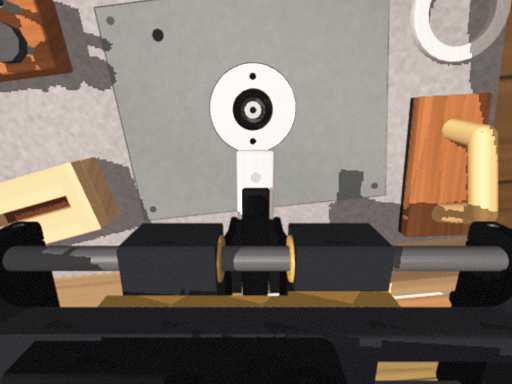

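```bash
cat > f.py <<'E'
from h import *
np.set_printoptions(precision=4,suppress=True)
p=dict(np.load("pics/w4.npz"));g=cv2.cvtColor(p["frame"],cv2.COLOR_RGB2GRAY).astype(float)
def cen(u,v,k=6,thr=None):
    w=g[v-k:v+k+1,u-k:u+k+1];ww=np.clip(np.median(w)-15-w,0,None)
    yy,xx=np.mgrid[v-k:v+k+1,u-k:u+k+1];return (ww*xx).sum()/ww.sum(),(ww*yy).sum()/ww.sum()
a,b=cen(252,141,5),cen(252,75,5);A=onz(p,a,.032);B=onz(p,b,.032)
print(a,b,A,B,np.linalg.norm(A-B),(A+B)/2,np.degrees(np.arctan2(*(B-A)[1::-1])))
m=np.zeros(g.shape,np.uint8);m[55:148,200:305]=(g>190)[55:148,200:305]
c=max(cv2.findContours(m,0,1)[0],key=len)[:,0]
print("ring",cv2.fitEllipse(np.array([onz(p,q,.032)[:2] for q in c]).astype(np.float32)))
h=cen(257,177,6);H=onz(p,h,.178);print("head",h,H)
for v in(165,172,182): 
    row=g[v];L=[round(x) for x in row[228:284]];print(v,L)
print([round(x) for x in g[140:170,250]])
E
python3 f.py
```

```text
(np.float64(252.42032868881745), np.float64(140.76956055734192)) (np.float64(252.2390402843602), np.float64(75.7652547393365)) [0.5786 0.0406 0.032 ] [0.5094 0.0474 0.032 ] 0.06953480874528112 [0.544 0.044 0.032] 174.3412548476993
ring ((0.5429086089134216, 0.044108401983976364), (0.09173938632011414, 0.09529998153448105), 172.68133544921875)
head (np.float64(254.30769230769232), np.float64(176.42307692307693)) [0.5886 0.0423 0.178 ]
165 [159, 160, 163, 161, 166, 162, 161, 160, 190, 242, 252, 251, 251, 251, 251, 248, 248, 250, 251, 251, 251, 251, 251, 251, 250, 250, 249, 249, 248, 249, 249, 250, 250, 249, 249, 248, 248, 248, 248, 249, 248, 248, 247, 245, 231, 185, 153, 159, 155, 159, 159, 160, 157, 163, 157, 161]
172 [159, 162, 163, 163, 158, 163, 160, 161, 178, 237, 253, 251, 251, 251, 250, 249, 248, 249, 251, 251, 251, 251, 251, 250, 248, 240, 235, 228, 234, 242, 249, 250, 250, 249, 249, 248, 248, 248, 248, 248, 248, 247, 248, 245, 228, 175, 150, 161, 160, 159, 161, 158, 160, 161, 162, 158]
182 [162, 159, 158, 157, 162, 163, 159, 159, 175, 236, 253, 252, 251, 251, 250, 249, 248, 251, 251, 251, 251, 251, 250, 250, 247, 239, 230, 231, 232, 235, 240, 248, 250, 248, 249, 248, 249, 248, 248, 248, 248, 248, 248, 245, 219, 171, 146, 162, 162, 161, 159, 161, 155, 160, 160, 155]
[75, 61, 89, 174, 241, 250, 249, 249, 251, 236, 215, 235, 246, 249, 250, 250, 251, 251, 251, 251, 251, 251, 251, 251, 250, 251, 251, 250, 250, 250]
```

```bash
cat >> f.py <<'E'
print("----")
w=np.clip(244-g[166:188,246:266],0,None);yy,xx=np.mgrid[166:188,246:266]
print(w.sum(1).round(),w.sum(0).round())
h=(w*xx).sum()/w.sum(),(w*yy).sum()/w.sum();print(h,onz(p,h,.178),onz(p,(254.6,150),.178),onz(p,(254.6,165),.178))
E
python3 f.py | sed -n '/----/,$p'
```

```text
----
[  0.   0.   0.   0.   0.   0.  41. 128. 169. 216. 234. 239. 233. 225.
 197. 143.  57.   0.   0.   0.   0. 789.] [ 31.  32.  32.  35.  49. 160. 224. 254. 270. 311. 291. 249. 224. 180.
 106.  46.  44.  44.  46.  43.]
(np.float64(255.44440284537626), np.float64(180.0441782104081)) [0.591  0.0428 0.178 ] [0.5719 0.0441 0.178 ] [0.5813 0.0432 0.178 ]
```

Emit:
apply_moves --commands '[{"rot": [0, 0, 0], "linear": [-0.1, 0.006, -0.1], "grip": 1}, {"rot": [0, 0, 0], "linear": [-0.2, 0.012, -0.2], "grip": 1}, {"rot": [0, 0, 0], "linear": [-0.266, 0.0157, -0.3], "grip": 1}, {"rot": [0, 0, 0], "linear": [-0.266, 0.0157, -0.36], "grip": 1}, {"rot": [0, 0, 0], "linear": [-0.266, 0.0157, -0.4], "grip": 1}, {"rot": [0, 0, 0], "linear": [-0.266, 0.0157, -0.42], "grip": 1}, {"rot": [0, 0, 0], "linear": [-0.266, 0.0157, -0.42], "grip": 1}, {"rot": [0, 0, 0], "linear": [-0.266, 0.0157, -0.42], "grip": 1}]'

```text
time: 8.95
ee_pos: [0.5456, 0.0443, 0.0753]
eef_rot: [0.047, 0.999, 0.0, 0.001]
ft_force: [-0.3, 0.9, -0.5]
width: 0.0138
```

Emit:
apply_moves --commands '[{"rot": [0, 0, 0], "linear": [0, 0, -0.007], "grip": 1}, {"rot": [0, 0, 0], "linear": [0, 0, -0.014], "grip": 1}, {"rot": [0, 0, 0], "linear": [0, 0, -0.02], "grip": 1}, {"rot": [0, 0, 0], "linear": [0, 0, -0.02], "grip": 1}]'

```text
time: 9.35
ee_pos: [0.5445, 0.0439, 0.0684]
eef_rot: [0.047, 0.999, 0.0, -0.0]
ft_force: [-0.1, 0.0, -1.2]
width: 0.0136
```

Emit:
apply_moves --commands '[{"rot": [0, 0, 0], "linear": [0, 0, -0.007], "grip": 1}, {"rot": [0, 0, 0], "linear": [0, 0, -0.014], "grip": 1}, {"rot": [0, 0, 0], "linear": [0, 0, -0.018], "grip": 1}, {"rot": [0, 0, 0], "linear": [0, 0, -0.018], "grip": 1}]'

```text
time: 9.75
ee_pos: [0.5445, 0.044, 0.063]
eef_rot: [0.047, 0.999, 0.0, -0.0]
ft_force: [-0.2, 0.3, -1.4]
width: 0.0135
```

Emit:
apply_moves --commands '[{"rot": [0, 0, 0], "linear": [0, 0, -0.004], "grip": 1}, {"rot": [0, 0, 0], "linear": [0, 0, -0.006], "grip": 1}, {"rot": [0, 0, 0], "linear": [0, 0, -0.006], "grip": 1}]'

```text
time: 10.05
ee_pos: [0.5447, 0.0441, 0.0624]
eef_rot: [0.047, 0.999, -0.0, 0.0]
ft_force: [-6.0, -1.1, 10.9]
width: 0.0134
```

Emit:
apply_moves --commands '[{"rot": [0, 0, -0.02], "linear": [0, 0, 0.002], "grip": 1}, {"rot": [0, 0, -0.04], "linear": [0, 0, 0.002], "grip": 1}, {"rot": [0, 0, -0.06], "linear": [0, 0, 0.002], "grip": 1}, {"rot": [0, 0, -0.08], "linear": [0, 0, 0.002], "grip": 1}, {"rot": [0, 0, -0.1], "linear": [0, 0, 0.002], "grip": 1}, {"rot": [0, 0, -0.12], "linear": [0, 0, 0.002], "grip": 1}, {"rot": [0, 0, -0.14], "linear": [0, 0, 0.002], "grip": 1}, {"rot": [0, 0, -0.15], "linear": [0, 0, 0.002], "grip": 1}, {"rot": [0, 0, -0.15], "linear": [0, 0, 0.002], "grip": 1}]' --newtons 60

```text
time: 10.95
ee_pos: [0.5447, 0.0435, 0.0624]
eef_rot: [0.279, 0.96, -0.001, 0.0]
ft_force: [-2.5, -3.4, 6.1]
width: 0.0139
```

```bash
cat > s.py <<'E'
from h import *
np.set_printoptions(precision=4,suppress=True)
s=r.read_state();q=s["eef_rot"];print(s["time"],s["ee_pos"],"yaw",np.degrees(2*np.arctan2(q[1],q[0])),s["ft_force"],s["torque"],s["joint_positions"][6])
E
python3 s.py
```

```text
10.95 [0.5447 0.0435 0.0624] yaw 147.62133960603367 [-2.477  -3.4267  6.0537] [-0.6287  0.5489  0.3341] 0.5293863259630032
```

Emit:
apply_moves --commands '[{"rot": [0, 0, -0.01], "linear": [0, 0, 0], "grip": 1}, {"rot": [0, 0, -0.02], "linear": [0, 0, 0], "grip": 1}, {"rot": [0, 0, -0.03], "linear": [0, 0, 0], "grip": 1}, {"rot": [0, 0, -0.03], "linear": [0, 0, 0], "grip": 1}]'

```text
time: 11.35
ee_pos: [0.5447, 0.0435, 0.0624]
eef_rot: [0.324, 0.946, -0.001, 0.0]
ft_force: [-2.8, -3.5, 5.9]
width: 0.0134
```

```bash
python3 s.py
```

```text
11.35 [0.5447 0.0435 0.0624] yaw 142.21900110674648 [-2.8483 -3.466   5.8525] [-0.6397  0.6154  0.4001] 0.4435308340924349
```

Emit:
apply_moves --commands '[{"rot": [0, 0, -0.01], "linear": [0, 0, 0], "grip": 1}, {"rot": [0, 0, -0.02], "linear": [0, 0, 0], "grip": 1}, {"rot": [0, 0, -0.02], "linear": [0, 0, 0], "grip": 1}]'

```text
time: 11.65
ee_pos: [0.5447, 0.0434, 0.0624]
eef_rot: [0.353, 0.936, -0.001, 0.0]
ft_force: [-3.4, -3.5, 7.2]
width: 0.0134
```

```bash
python3 s.py
```

```text
11.65 [0.5447 0.0434 0.0624] yaw 138.61924069627605 [-3.3658 -3.5364  7.2197] [-0.6895  0.6584  0.3598] 0.38618204343274676
```

Turned 36° so far, torque still ~0.36. Continue.

Emit:
apply_moves --commands '[{"rot": [0, 0, -0.01], "linear": [0, 0, 0], "grip": 1}, {"rot": [0, 0, -0.02], "linear": [0, 0, 0], "grip": 1}, {"rot": [0, 0, -0.02], "linear": [0, 0, 0], "grip": 1}]'

```text
time: 11.95
ee_pos: [0.5446, 0.0434, 0.0624]
eef_rot: [0.383, 0.924, -0.001, 0.0]
ft_force: [-2.7, -2.9, 6.4]
width: 0.0137
```

```bash
python3 s.py
```

```text
11.95 [0.5446 0.0434 0.0624] yaw 135.01484430218056 [-2.6892 -2.8833  6.394 ] [-0.6811  0.7406  0.3433] 0.3287621171284978
```

Emit:
apply_moves --commands '[{"rot": [0, 0, -0.01], "linear": [0, 0, 0], "grip": 1}, {"rot": [0, 0, -0.02], "linear": [0, 0, 0], "grip": 1}, {"rot": [0, 0, -0.02], "linear": [0, 0, 0], "grip": 1}]'

```text
time: 12.25
ee_pos: [0.5446, 0.0433, 0.0624]
eef_rot: [0.411, 0.911, -0.001, 0.0]
ft_force: [-4.0, -3.7, 7.4]
width: 0.0139
```

```bash
python3 s.py
```

```text
12.25 [0.5446 0.0433 0.0624] yaw 131.41245980253612 [-4.0254 -3.6745  7.3785] [-0.7739  0.7499  0.3552] 0.27124739602805914
```

Emit:
apply_moves --commands '[{"rot": [0, 0, -0.008], "linear": [0, 0, 0], "grip": 1}, {"rot": [0, 0, -0.015], "linear": [0, 0, 0], "grip": 1}, {"rot": [0, 0, -0.015], "linear": [0, 0, 0], "grip": 1}]'

```text
time: 12.55
ee_pos: [0.5446, 0.0433, 0.0624]
eef_rot: [0.433, 0.902, -0.001, 0.0]
ft_force: [-2.9, -3.5, 7.4]
width: 0.0137
```

```bash
python3 s.py
```

```text
12.55 [0.5446 0.0433 0.0624] yaw 128.7305372524418 [-2.8786 -3.5085  7.3753] [-0.7857  0.8556  0.2965] 0.22842409140659595
```

Emit:
apply_moves --commands '[{"rot": [0, 0, -0.008], "linear": [0, 0, 0], "grip": 1}, {"rot": [0, 0, -0.015], "linear": [0, 0, 0], "grip": 1}, {"rot": [0, 0, -0.015], "linear": [0, 0, 0], "grip": 1}]'

```text
time: 12.85
ee_pos: [0.5445, 0.0433, 0.0624]
eef_rot: [0.453, 0.891, -0.001, 0.0]
ft_force: [-4.6, -4.2, 7.0]
width: 0.0134
```

```bash
python3 s.py
```

```text
12.85 [0.5445 0.0433 0.0624] yaw 126.07478104443237 [-4.5924 -4.1611  7.0442] [-0.8473  0.8343  0.829 ] 0.18569886872525368
```

Emit:
apply_moves --commands '[{"rot": [0, 0, -0.006], "linear": [0, 0, 0], "grip": 1}, {"rot": [0, 0, -0.012], "linear": [0, 0, 0], "grip": 1}, {"rot": [0, 0, -0.012], "linear": [0, 0, 0], "grip": 1}]'

```text
time: 13.15
ee_pos: [0.5446, 0.0433, 0.0624]
eef_rot: [0.47, 0.883, -0.001, 0.0]
ft_force: [-4.6, -3.9, 7.2]
width: 0.0136
```

```bash
python3 s.py
```

```text
13.15 [0.5446 0.0433 0.0624] yaw 123.97946216818471 [-4.6344 -3.9477  7.244 ] [-0.9722  0.7876  1.4497] 0.1517789519749619
```

Emit:
apply_moves --commands '[{"rot": [0, 0, 0.006], "linear": [0, 0, 0.003], "grip": 1}, {"rot": [0, 0, 0.015], "linear": [0, 0, 0.003], "grip": 1}, {"rot": [0, 0, 0.015], "linear": [0, 0, 0.003], "grip": 1}]'

```text
time: 13.45
ee_pos: [0.5444, 0.0433, 0.0625]
eef_rot: [0.449, 0.894, -0.0, -0.0]
ft_force: [-1.6, -4.3, -2.1]
width: 0.0138
```

```bash
python3 s.py
```

```text
13.45 [0.5444 0.0433 0.0625] yaw 126.63286228343475 [-1.5943 -4.2673 -2.0637] [-1.0538 -0.0209  0.5136] 0.1960249587638293
```

Emit:
apply_moves --commands '[{"rot": [0, 0, 0.008], "linear": [0, 0, 0], "grip": 1}, {"rot": [0, 0, 0.008], "linear": [0, 0, 0], "grip": 1}]'

```text
time: 13.65
ee_pos: [0.5445, 0.0439, 0.0627]
eef_rot: [0.438, 0.899, 0.0, -0.0]
ft_force: [-1.0, -3.8, -2.3]
width: 0.0133
```

```bash
python3 s.py
```

```text
13.65 [0.5445 0.0439 0.0627] yaw 128.05634434786427 [-1.0442 -3.8306 -2.3377] [-0.8703  0.0892  0.142 ] 0.21850920933709422
```

Emit:
apply_moves --commands '[{"rot": [0, 0, 0], "linear": [0, 0, 0.01], "grip": 1}, {"rot": [0, 0, 0], "linear": [0, 0, 0.02], "grip": 1}, {"rot": [0, 0, 0], "linear": [0, 0, 0.035], "grip": 1}, {"rot": [0, 0, 0], "linear": [0, 0, 0.06], "grip": 1}, {"rot": [0, 0, 0], "linear": [0, 0, 0.15], "grip": 1}, {"rot": [0, 0, 0], "linear": [0, 0, 0.3], "grip": 1}, {"rot": [0, 0, 0], "linear": [0, 0, 0.457], "grip": 1}, {"rot": [0, 0, 0], "linear": [0, 0, 0.457], "grip": 1}]'

```text
time: 14.45
ee_pos: [0.5478, 0.0457, 0.2071]
eef_rot: [0.438, 0.899, 0.003, 0.005]
ft_force: [0.2, 1.1, -0.9]
width: 0.0136
```

```bash
python3 s.py
```

```text
14.45 [0.5478 0.0457 0.2071] yaw 128.06981492702766 [ 0.151   1.1209 -0.9486] [ 0.0435 -0.1554 -0.0042] 0.3237497974141351
```

Emit:
apply_moves --commands '[{"rot": [0, 0, -0.162], "linear": [0.317, -1, 0], "grip": 1}, {"rot": [0, 0, -0.162], "linear": [0.317, -1, 0], "grip": 1}, {"rot": [0, 0, -0.162], "linear": [0.317, -1, 0], "grip": 1}, {"rot": [0, 0, -0.162], "linear": [0.317, -1, 0], "grip": 1}, {"rot": [0, 0, -0.162], "linear": [0.317, -1, 0], "grip": 1}, {"rot": [0, 0, -0.162], "linear": [0.317, -1, 0], "grip": 1}, {"rot": [0, 0, -0.162], "linear": [0.317, -1, 0], "grip": 1}, {"rot": [0, 0, -0.162], "linear": [0.317, -1, 0], "grip": 1}]'

```text
time: 15.25
ee_pos: [0.6396, -0.2591, 0.199]
eef_rot: [0.652, 0.758, -0.0, -0.0]
ft_force: [-0.5, 1.1, -1.7]
width: 0.0138
```

Emit:
apply_moves --commands '[{"rot": [0, 0, 0], "linear": [0, -0.13, 0], "grip": 1}, {"rot": [0, 0, 0], "linear": [0, -0.13, 0], "grip": 1}, {"rot": [0, 0, 0], "linear": [0, -0.13, 0], "grip": 1}, {"rot": [0, 0, 0], "linear": [0, -0.13, 0], "grip": 1}]'

```text
time: 15.65
ee_pos: [0.6402, -0.2926, 0.2003]
eef_rot: [0.649, 0.76, 0.001, -0.0]
ft_force: [0.0, 0.6, -1.5]
width: 0.0139
```

```bash
python3 c.py w5 caddy_slot;python3 s.py
```

```text
[ 0.6293 -0.2197  0.3454] [ 0.0452 -0.2692 -0.962 ]
caddy_slot [(array([254.6,  95.7]), 0.81)]
{'time': 15.75, 'ee_pos': array([ 0.6401, -0.2931,  0.2003]), 'eef_rot': array([0.6495, 0.7604, 0.0004, 0.    ]), 'ft_force': array([ 0.0703,  1.2243, -2.0668]), 'width': 0.013295571568235715, 'joint_positions': array([ 0.7498,  0.5981, -0.6019,  1.2458,  0.3291,  1.3934,  0.3304])}
15.75 [ 0.6401 -0.2931  0.2003] yaw 98.99398098872292 [ 0.0703  1.2243 -2.0668] [-0.0103 -0.0901 -0.0059] 0.3304091947627514
```

View pics/w5.png

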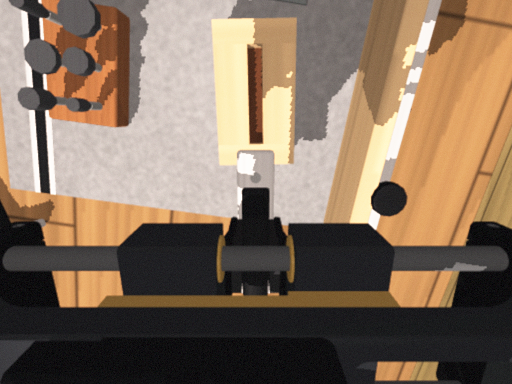

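```bash
cat > g.py <<'E'
from h import *
np.set_printoptions(precision=4,suppress=True)
p=dict(np.load("pics/w5.npz"));f=p["frame"];g=cv2.cvtColor(f,cv2.COLOR_RGB2GRAY)
m=np.zeros_like(g);m[30:160,240:272]=(f[30:160,240:272,2]<100)&(g[30:160,240:272]<130)
k,L,s,c=cv2.connectedComponentsWithStats(m);i=1+np.argmax(s[1:,4])
pts=np.argwhere(L==i)[:,::-1];print(s[i])
W=np.array([onz(p,q,.077)[:2] for q in pts]).astype(np.float32)
(cx,cy),(w,h),a=cv2.minAreaRect(W);print("slot",cx,cy,w,h,a)
d=np.linalg.svd(W-W.mean(0),full_matrices=False)[2][0];print("axis",np.degrees(np.arctan2(d[1],d[0]))%180,W.mean(0))
for v in(158,165,172,180):
    print(v,np.round(g[v,230:282]).tolist())
E
python3 g.py
```

```text
[ 247   43   16  101 1364]
slot 0.6260054111480713 -0.2012062817811966 0.013582678511738777 0.08909525722265244 9.308234214782715
axis 99.31171 [ 0.626  -0.1995]
158 [236, 238, 236, 236, 237, 238, 234, 203, 208, 250, 254, 253, 252, 251, 251, 252, 253, 253, 253, 253, 252, 253, 249, 197, 184, 180, 176, 173, 175, 180, 179, 180, 177, 175, 173, 179, 178, 178, 178, 175, 171, 175, 169, 155, 202, 238, 238, 237, 238, 236, 237, 239]
165 [226, 221, 222, 213, 216, 219, 218, 240, 252, 252, 253, 253, 252, 251, 251, 252, 253, 253, 253, 253, 252, 253, 254, 250, 187, 170, 176, 176, 177, 180, 178, 175, 173, 175, 179, 175, 174, 179, 179, 176, 174, 174, 165, 159, 176, 202, 203, 195, 199, 200, 215, 216]
172 [209, 209, 206, 205, 207, 208, 193, 168, 201, 233, 247, 255, 255, 253, 253, 254, 255, 254, 254, 253, 253, 254, 253, 244, 202, 153, 147, 162, 175, 182, 180, 175, 178, 176, 175, 180, 181, 176, 180, 174, 176, 170, 168, 167, 183, 205, 204, 204, 204, 207, 203, 203]
180 [204, 205, 207, 207, 208, 209, 194, 168, 166, 172, 182, 178, 176, 174, 172, 178, 182, 185, 184, 182, 169, 147, 136, 135, 131, 139, 134, 133, 136, 139, 160, 176, 178, 172, 175, 178, 175, 178, 178, 174, 176, 174, 168, 162, 184, 206, 206, 206, 199, 206, 207, 210]
```

Emit:
apply_moves --commands '[{"rot": [0, 0, 0], "linear": [-0.02, 0.15, 0], "grip": 1}, {"rot": [0, 0, 0.002], "linear": [-0.046, 0.308, 0], "grip": 1}, {"rot": [0, 0, 0.002], "linear": [-0.046, 0.308, 0], "grip": 1}, {"rot": [0, 0, 0.002], "linear": [-0.046, 0.308, -0.1], "grip": 1}, {"rot": [0, 0, 0.002], "linear": [-0.046, 0.308, -0.18], "grip": 1}, {"rot": [0, 0, 0.002], "linear": [-0.046, 0.308, -0.23], "grip": 1}, {"rot": [0, 0, 0.002], "linear": [-0.046, 0.308, -0.26], "grip": 1}, {"rot": [0, 0, 0.002], "linear": [-0.046, 0.308, -0.28], "grip": 1}, {"rot": [0, 0, 0.002], "linear": [-0.046, 0.308, -0.295], "grip": 1}, {"rot": [0, 0, 0.002], "linear": [-0.046, 0.308, -0.302], "grip": 1}, {"rot": [0, 0, 0.002], "linear": [-0.046, 0.308, -0.302], "grip": 1}]'

```text
time: 16.85
ee_pos: [0.6261, -0.2027, 0.1097]
eef_rot: [0.648, 0.762, 0.0, 0.0]
ft_force: [-0.6, -0.5, -1.4]
width: 0.0135
```

```bash
python3 s.py
```

```text
16.85 [ 0.6261 -0.2027  0.1097] yaw 99.21682134756307 [-0.6423 -0.5003 -1.3845] [-0.0119 -0.1201 -0.0013] 0.17792437206174158
```

No contact, pins in the slot; lower to light contact.

Emit:
apply_moves --commands '[{"rot": [0, 0, 0], "linear": [0, 0, -0.003], "grip": 1}, {"rot": [0, 0, 0], "linear": [0, 0, -0.006], "grip": 1}, {"rot": [0, 0, 0], "linear": [0, 0, -0.009], "grip": 1}, {"rot": [0, 0, 0], "linear": [0, 0, -0.009], "grip": 1}]'

```text
time: 17.25
ee_pos: [0.6261, -0.2027, 0.1075]
eef_rot: [0.648, 0.762, 0.0, 0.0]
ft_force: [-2.8, 0.3, 4.6]
width: 0.0136
```

Emit:
apply_moves --commands '[{"rot": [0, 0, 0], "linear": [0, 0, 0.001], "grip": -1}, {"rot": [0, 0, 0], "linear": [0, 0, 0.001], "grip": -1}, {"rot": [0, 0, 0], "linear": [0, 0, 0.001], "grip": -1}, {"rot": [0, 0, 0], "linear": [0, 0, 0.001], "grip": -1}, {"rot": [0, 0, 0], "linear": [0, 0, 0.001], "grip": -1}, {"rot": [0, 0, 0], "linear": [0, 0, 0.001], "grip": -1}, {"rot": [0, 0, 0], "linear": [0, 0, 0.001], "grip": -1}, {"rot": [0, 0, 0], "linear": [0, 0, 0.001], "grip": -1}]'

```text
time: 18.05
ee_pos: [0.6259, -0.2026, 0.1069]
eef_rot: [0.648, 0.762, 0.0, -0.0]
ft_force: [0.1, 0.7, 0.6]
width: 0.0697
```

Emit:
apply_moves --commands '[{"rot": [0, 0, 0], "linear": [0, 0, 0.05], "grip": -1}, {"rot": [0, 0, 0], "linear": [0, 0, 0.15], "grip": -1}, {"rot": [0, 0, 0], "linear": [0, 0, 0.3], "grip": -1}, {"rot": [0, 0, 0], "linear": [0, 0, 0.45], "grip": -1}, {"rot": [0, 0, 0], "linear": [0, -0.15, 0.5], "grip": -1}, {"rot": [0, 0, 0], "linear": [0, -0.25, 0.5], "grip": -1}, {"rot": [0, 0, 0], "linear": [0, -0.25, 0.5], "grip": -1}, {"rot": [0, 0, 0], "linear": [0, -0.25, 0.5], "grip": -1}]'

```text
time: 18.85
ee_pos: [0.6258, -0.278, 0.2577]
eef_rot: [0.648, 0.761, 0.0, 0.0]
ft_force: [-0.2, 1.4, 0.6]
width: 0.0869
```

```bash
python3 c.py w6 wrench_center
python3 - <<'E'
from h import *
p=dict(np.load("pics/w6.npz"))
s=r.camera("scene"); print(proj(s,[.544,.044,.032]))
a=p["frame"][0:240,130:400]; b=s["frame"][130:310,200:400]
o=np.hstack([cv2.resize(a,(400,356)),cv2.resize(b,(396,356),interpolation=cv2.INTER_CUBIC)])
cv2.imwrite("pics/fin.png",o[:,:,::-1])
E
```

```text
[ 0.6147 -0.205   0.4027] [ 0.0457 -0.2698 -0.9618]
wrench_center [(array([266.7, 118.3]), 0.85), (array([ 24.3, 218.1]), 0.65)]
{'time': 18.95, 'ee_pos': array([ 0.6262, -0.2761,  0.2575]), 'eef_rot': array([ 0.6473,  0.7622,  0.0005, -0.0001]), 'ft_force': array([0.3075, 1.2642, 0.2321]), 'width': 0.08699050688053026, 'joint_positions': array([ 0.7546,  0.5285, -0.6216,  1.2267,  0.2986,  1.4757,  0.3341])}
[293.21661938 194.95230437]
```

View pics/fin.png

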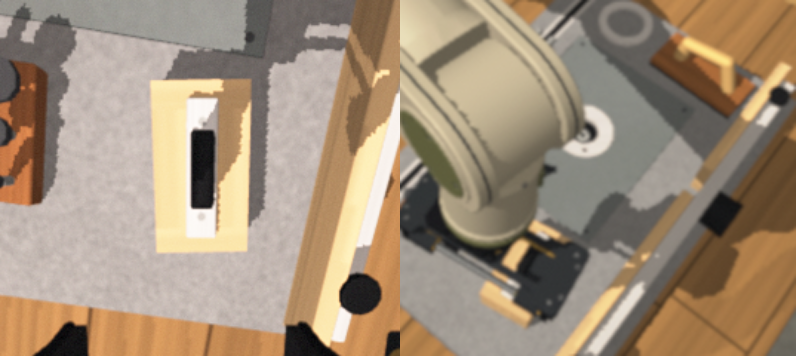

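Emit:
apply_moves --commands '[{"rot": [0, 0, 0], "linear": [-0.22, 0.75, 0], "grip": -1}, {"rot": [0, 0, 0], "linear": [-0.22, 0.75, 0], "grip": -1}, {"rot": [0, 0, 0], "linear": [-0.22, 0.75, 0], "grip": -1}, {"rot": [0, 0, 0], "linear": [-0.22, 0.75, 0], "grip": -1}, {"rot": [0, 0, 0], "linear": [-0.22, 0.75, 0], "grip": -1}, {"rot": [0, 0, 0], "linear": [-0.22, 0.75, 0], "grip": -1}, {"rot": [0, 0, 0], "linear": [-0.22, 0.75, 0], "grip": -1}]'

```text
time: 19.7
ee_pos: [0.5597, -0.0513, 0.2574]
eef_rot: [0.647, 0.763, -0.0, 0.001]
ft_force: [-0.0, -0.7, -0.4]
width: 0.087
```

```bash
python3 c.py w7 ring_axis
python3 - <<'E'
from h import *
p=dict(np.load("pics/w7.npz"));g=cv2.cvtColor(p["frame"],cv2.COLOR_RGB2GRAY)
u,v=proj(p,[.544,.044,.032]).astype(int);print(u,v)
k,L,s,c=cv2.connectedComponentsWithStats((g<190).astype(np.uint8))
for i in range(1,k):
    if 3<=s[i,4]<60 and np.hypot(*(c[i]-[u,v]))<50:
        X=onz(p,c[i],.032)-[.544,.044,.032];print(s[i],c[i],np.hypot(*X[:2]),np.degrees(np.arctan2(X[1],X[0])))
save(p,"w7c",(max(u-60,0),max(v-60,0),u+60,v+60),4)
E
```

```text
[0.5483 0.0218 0.4025] [ 0.047  -0.2709 -0.9615]
ring_axis [(array([256. ,  97.9]), 0.84)]
{'time': 19.8, 'ee_pos': array([ 0.56  , -0.0535,  0.2569]), 'eef_rot': array([ 0.6483,  0.7614, -0.0002,  0.0001]), 'ft_force': array([-0.3511, -1.0003, -0.0614]), 'width': 0.08739175507047783, 'joint_positions': array([ 0.6459,  0.2653, -0.7492,  1.5729,  0.1835,  1.3756,  0.0386])}
254 97
[239  70   6   6  28] [241.21428571  72.5       ] 0.03472295153905772 129.20011280374408
[252  95   7   7  35] [254.82857143  98.        ] 0.0007178431300060101 -76.02705531039689
[266 119   5   6  26] [268.  121.5] 0.03522464402607849 -50.599402849265935
```

View pics/w7c.png

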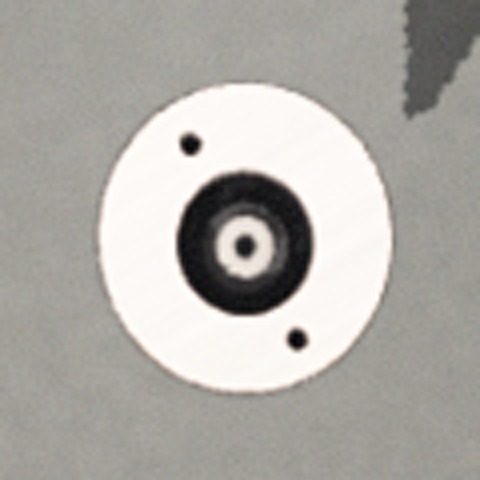

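```bash
python3 -c "
from bench import r
print(r.close_job())"
```

```text
the job is handed in; nothing more can be done
None
```

The ring is tight against its stop and the wrench is back in its caddy. I handed the job in at about 20 s of the 58 s allowed.

- **Wrench:** I used the one in the caddy and left the larger look-alike and the orange one alone.
- **Pins:** Both went into the ring's holes without resistance. The bar then met the ring's face at the expected height, with about 12 N.
- **Turning:** The ring turned clockwise at about 0.35 N m, then the torque rose to 1.45 N m with the wrench only springing. I took that as the stop and eased off before lifting the wrench out.
- **Last checks:** In the wrist picture the line of the holes had moved from 174.3° to about 129.5°. That is about 45° (0.78 rad), within the 0.55 to 0.80 rad expected. The wrench's bar lies on the caddy over the slot, with its underside at the height expected when flat. The gripper is open and clear.
- **Not checked in full:** I saw nothing disturbed in the views I took. I did not take a final picture of every bystander, in particular the spanner. No checks failed or disagreed.

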